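Refit the glass of a display plinth's uplight

ROBOT

A 7-joint arm with a two-finger parallel gripper is mounted at the origin on the work surface. World frame = base frame: x ahead of the robot, y to its left, z up, the work surface at z = 0. Lengths are in m, angles in rad, forces in N, time in s.
With the tool pointing down it reaches from about 0.425 to 1.025 m from the base axis. Payload 3.6 kg.
Tool frame: the origin (TCP) lies at the very end of the fingers, on their centre line; the grasp point (between the pads) lies 19 mm behind it; y points along the fingers, x is the direction in which the jaws open and shut, and the axes are right-handed (so a half turn about y gives the same grasp; the last joint's range is limited). The gripper opens to 85 mm and grips with 20 to 120 N. Pads are 22 mm wide; open, the fingers measure 114 mm over their backs; the gripper's body (76 mm by 85 mm) begins 54 mm behind the grasp point. The pads swing forward as they close: fully open they stand 13 mm farther back than shut.
Start: joints at [1.175, 0.591, 0.048, 1.609, -0.033, 0.943, -0.034], TCP at [0.216, -0.692, 0.231] pointing down, gripper open.
Joint ranges: [-2.69, 2.69], [-0.47, 2.24], [-1.27, 1.36], [0.19, 2.51], [-1.53, 4.68], [0.08, 2.07], [-3.09, 3.09]. Speed limits (rad/s): [2.57, 2.57, 3.14, 3.14, 3.14, 3.14, 3.14].

INTERFACE

Orientations are given as a rotation vector (axis times angle).
In Python, from station import get_obs, grab_frame, sign_off gives the robot as it stands.
- The arm moves only by the shell command python3 -m handwheel 'ROWS' [FORCE]. ROWS is JSON, a list of rows, each a list of 3 entries, a list of its own where there are three numbers: the turn, a rotation vector about the tool's x, y, z in degrees, then the shift along the tool's x, y, z in mm, then the finger opening in mm, from 0 to 85.4. A call has 1 to 20 rows; each row is the pose to reach, as a shift and turn from the pose commanded when the call began, along the tool's axes at that moment; what a row does not reach only later rows make up. A row lasts 1/8 s, in which the tool goes at most 62.5 mm and 10.7 degrees, less where a joint would pass 70% of its speed; a pose out of reach is approached as far as the arm can. A call with a gripper value outside its range is refused whole. The fingers move at their own pace and stop on an object; FORCE is the grip in N (left out, the last holds). Time passes only in rows, so rows that repeat a pose let the fingers close. It gives the time, the measured TCP pose, the force and the opening at its end, in the units of the state.
- get_obs(): the state, without advancing time (a new reading comes with each control period).
- grab_frame(name): name is "scene" or "top" or "wrist"; returns a dict with "img" (384x512x3 uint8, blue, green, red), "fov_y" (degrees; the focal length in pixels is half the picture's height over the tangent of half this angle, whatever the lens; pixels are square), "cx", "cy" (the principal point, pixels), "R" (3x3) and "t" (3): a world point X has camera coordinates R X + t; the wrist camera has in their place "T_tool_cam" (4x4, takes a point from camera to tool coordinates, whose origin is the TCP and whose axes are the tool frame's). Camera axes: x right, y down, z forward; pixel columns grow to the right and rows downward; lengths in m; the calibration is good to about 2 mm. The wrist camera is an equidistant fisheye: a pixel r from the principal point sees the ray r / f radians off the axis. A picture is of the moment at which its call begins: read the wrist's pose just before it. There is no depth.
- sign_off(): hands the job in, once; it reports no verdict.
The state is a dict: "clock": time; "q": joint angles; "qd": joint speeds; "effort": joint torques, N m; "tcp_pos": TCP position; "orientation": TCP orientation; "wrist_force": force on the tool from outside, world axes, zero at the start; "wrist_torque": the same for the moment, N m; "finger_gap": finger opening in m.
Only numpy, scipy, OpenCV 4.12 (cv2) and the standard library are available. Lean on these libraries where they do the work, as an engineer would, in place of code of your own. Each camera call takes 0.05 s, during which the arm holds its last target. There are 200 camera calls.

TASK

The round glass of the display plinth's uplight has been laid in turned the wrong way, so it rides up on the brass key bar. Press lightly on it with a fingertip and turn it until its flat edge lies against the bar and it drops level into its seat, then swing the brass keeper over its edge as far as it goes. Pressed hard, the glass chips on the bar; leave the bottle, the tin and the screwdriver where they are.

Things in the scene. Friction and masses are not known exactly. Their poses are not given: they have to be found in the camera images.
- seat (a point): Centre of the uplight's white round seat, on its surface (a silicone gasket, gives 1 mm per 40 N). Fixed in a fixed oak plinth (170 x 310 mm, oak top 2 mm below the seat) whose levelling feet put the seat 42 to 52 mm above the table. The aluminium bezel ring around it (inner radius 46, outer 61 mm) stands 5 mm above the seat. x: level, square to the brass bar; y: along the bar, to the plinth's long end; z up.
- bar (a point): Brass key bar, fixed beside the seat inside the bezel, on the keeper's side: 48 mm long along the seat's y, 3 mm high above the seat. The point is the middle of its upper edge facing the centre, 39 mm from the centre along the seat's x. A wrongly turned glass lies on it and hides it: raised 3 mm there, tilted about 0.036 rad, its low side on the seat away from the bar.
- glass_center (a point): Centre, half-way up, of the loose glass: disc 90 mm across, 6 mm thick, 0.1 kg, black border, warm white middle, one 48 mm flat edge 38 mm from the centre. Its x points square to the flat, z up. With its x along the seat's x (within about 0.06 rad) it drops level, centre 3 mm above the seat, its top 1 mm above the bezel. The bezel keeps it centred to 1 mm; it slides easily (friction 0.1). Over 15 N from the finger chips it on the bar.
- pivot (a point): Axis of the keeper, a brass turn-button on the bezel 53.5 mm from the seat's centre along the seat's x; the point is 17.5 mm above the seat, at mid-height of the keeper's lug.
- lug (a point): Middle of the keeper's upright round lug (8 mm diameter, 12 mm tall, from 11.5 to 23.5 mm above the seat), 14 mm from the pivot on the keeper's arm. The arm (10 mm wide, 4 mm thick, underside 1.5 mm above a seated glass) reaches 23 mm from the pivot. A glass that is not seated blocks it.
- keeper (a joint): Keeper angle, rad, stiff (some 2 N at the lug), stays where it is left. The arm points at (0.96 + value) rad from the seat's x towards its y: 0 is swung outward, 2.18 is the stop, with the nose pointing square to the glass's centre, 8 mm over its edge. Starts between 0 and 0.6.
- bottle: Full wine bottle standing on the table beside the plinth, 74 mm diameter, 290 mm tall; origin under its foot. Not to be disturbed.
- tin: Small grey tin standing on the table beside the plinth, 64 mm diameter, 50 mm tall; origin under its foot. Not to be disturbed.
- screwdriver: Screwdriver, 150 mm, lying on the oak at the plinth's long end, about 160 mm from the seat's centre. Not to be disturbed.

How it is judged:
On the way:
1. the glass has dropped level into its seat, its flat along the bar (z of glass_center in the frame of seat below 0.004 m and angle between glass_center's own z axis and vertical below 0.02 rad and angle between the x axis of glass_center and the x axis of seat, either way round below 0.1 rad), for 0.2 s.
At the end, for the whole second after the job is handed in: The glass lies level in its seat (centre less than 4 mm above the seat, tilt under 0.02 rad), its flat along the bar within 0.1 rad, and the keeper is swung over it to a joint value above 2.0 rad (all of step 1 and value of joint keeper above 2 rad); the robot touches nothing.
It fails at once if the glass is pressed with more than 15 N (contact force between any of the fingers, the arm and glass above 15 N).
It fails at once if the bottle, tin or screwdriver is moved by more than 20 mm (distance of any of bottle, tin, screwdriver from where it was at the start of the episode above 0.02 m).
It also fails if it takes over 72 s, if anything falls off the work surface, if the arm or the gripper's body presses on something with over 40 N, if the wrist force passes 120 N, or if a joint passes its speed limit or range.

## Working session

There is one attempt and no reset: what is moved stays moved. The work goes in short steps, Python scripts to look and compute and a shell command to move; the robot and the scene stay as the last step left them, time stands still between calls to the robot, and variables do not carry over. Pictures are saved under pics/ and viewed, about 8 in all and at most 12, crops included, and the job is handed in when it is done.

```bash
mkdir -p pics; ls
python3 - <<'E'
from station import get_obs, grab_frame
import cv2,pickle
o=get_obs();print(o)
F={}
for n in("scene","top","wrist"):
    f=grab_frame(n);F[n]=f;cv2.imwrite(f"pics/{n}0.png",f["img"]);print(n,{k:v for k,v in f.items() if k!="img"})
pickle.dump((o,F),open("f0.pkl","wb"))
import numpy as np
cv2.imwrite("pics/both0.png",np.vstack([np.hstack([cv2.resize(F[n]["img"],(400,300)) for n in("scene","wrist")])]))
E
```

```text
pics
{'clock': 0.0, 'q': array([ 1.17544462,  0.59213918,  0.04829738,  1.60988678, -0.03329775,
        0.94268029, -0.03366014]), 'qd': array([ 1.33474003e-03, -6.03381331e-04,  3.32523510e-04, -1.39811857e-04,
       -4.83418568e-05, -2.41539958e-04, -1.08106110e-03]), 'effort': array([-8.40301946e-04, -5.48692989e+01,  1.54636927e+00, -1.98123944e+01,
        9.43105901e-03,  8.88587732e-03,  8.04505902e-06]), 'tcp_pos': array([ 0.21528434, -0.69140009,  0.23010228]), 'orientation': array([-1.33575873,  0.98535058, -0.98213963]), 'wrist_force': array([ 0.2432821 , -0.47430217,  0.76390395]), 'wrist_torque': array([ 0.08396425, -0.03192074,  0.02686558]), 'finger_gap': 0.08508107006605152}
scene {'fov_y': 50.87010220302204, 'cx': 252.60975294250272, 'cy': 185.79913049478225, 'R': array([[-0.61423394,  0.78892319,  0.0178006 ],
       [ 0.41391558,  0.3413046 , -0.84391058],
       [-0.67185605, -0.51099058, -0.53618847]]), 't': array([ 0.33012818, -0.16186285,  1.53347202])}
top {'fov_y': 42.79042583064967, 'cx': 249.62404596783668, 'cy': 190.41608583081273, 'R': array([[-6.04243395e-03, -9.99981093e-01, -1.14168911e-03],
       [-9.96444700e-01,  6.11699969e-03, -8.40270379e-02],
       [ 8.40324329e-02,  6.29902231e-04, -9.96462821e-01]]), 't': array([0.04260251, 0.57313201, 1.40343735])}
wrist {'fov_y': 65.70646984690485, 'cx': 258.4333834965738, 'cy': 189.8859915234355, 'T_tool_cam': array([[ 9.99999658e-01, -7.66808801e-04,  3.11072475e-04,
         5.51317611e-05],
       [-5.35220940e-04, -3.12650176e-01,  9.49868191e-01,
        -1.43086759e-01],
       [-6.31110425e-04, -9.49868032e-01, -3.12650480e-01,
         8.00624354e-02],
       [ 0.00000000e+00,  0.00000000e+00,  0.00000000e+00,
         1.00000000e+00]])}
```

View pics/top0.png

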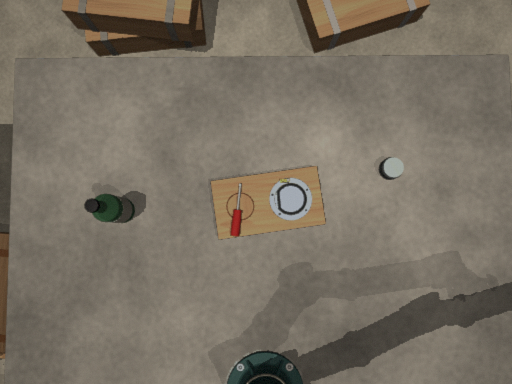

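View pics/both0.png

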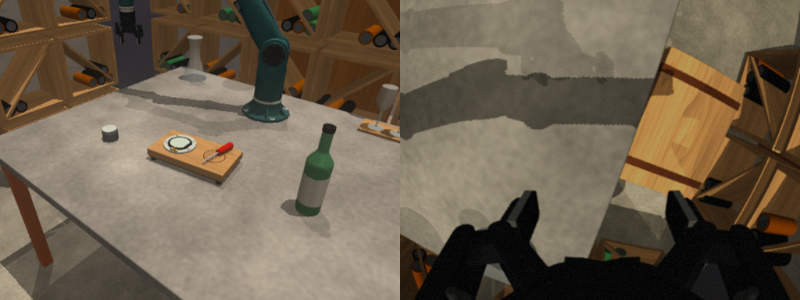

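The top view shows the plinth at about (268,203), glass at (291,199), keeper's brass at about (284,181), screwdriver (238,210), bottle (110,207) and tin (391,168). The seat's x is therefore roughly world +x and its y roughly world +y.

```bash
cat > h.py <<'E'
import numpy as np,cv2,pickle
from scipy.spatial.transform import Rotation as Ro
def ray(f,uv,o=None):
    u,v=uv; fl=f["img"].shape[0]/2/np.tan(np.radians(f["fov_y"])/2)
    x,y=u-f["cx"],v-f["cy"]
    if "R" in f:
        d=f["R"].T@np.array([x/fl,y/fl,1]); return -f["R"].T@f["t"],d/np.linalg.norm(d)
    r=np.hypot(x,y)+1e-9; th=r/fl
    d=np.array([np.sin(th)*x/r,np.sin(th)*y/r,np.cos(th)]); T=f["T_tool_cam"]
    R=Ro.from_rotvec(o["orientation"]).as_matrix()
    return o["tcp_pos"]+R@T[:3,3],R@T[:3,:3]@d
def plane(f,uv,z,o=None):
    p,d=ray(f,uv,o); return p+d*(z-p[2])/d[2]
E
python3 - <<'E'
from h import *
o,F=pickle.load(open("f0.pkl","rb"));f=F["top"];im=f["img"]
hsv=cv2.cvtColor(im,cv2.COLOR_BGR2HSV)
m=np.zeros(im.shape[:2],np.uint8);m[150:250,200:340]=255
w=cv2.inRange(hsv,(0,85,90),(25,255,255))&m
c=max(cv2.findContours(w,0,2)[0],key=cv2.contourArea);r=cv2.minAreaRect(c)
b=cv2.boxPoints(r);P=np.array([plane(f,p,.045) for p in b]);print(P.round(3),np.linalg.norm(P-np.roll(P,1,0),axis=1))
bz=cv2.inRange(hsv,(0,0,110),(180,50,255))&m
c=max(cv2.findContours(bz,0,2)[0],key=cv2.contourArea);e=cv2.fitEllipse(cv2.convexHull(c));print(e,plane(f,e[0],.052))
s=F["scene"];cv2.imwrite("pics/crop0.png",np.hstack([cv2.resize(im[160:245,205:335],None,fx=3.5,fy=3.5,interpolation=2)[:297],cv2.resize(s["img"][165:225,195:290],None,fx=3.5,fy=4.95,interpolation=2)]))
R=Ro.from_rotvec(o["orientation"]).as_matrix();print(R.round(3))
E
```

```text
[[ 0.601  0.153  0.045]
 [ 0.644 -0.156  0.045]
 [ 0.475 -0.177  0.045]
 [ 0.433  0.13   0.045]] [0.16932778 0.31242613 0.16974243 0.30929472]Traceback (most recent call last):
  File "<stdin>", line 9, in <module>
cv2.error: OpenCV(4.12.0) /io/opencv/modules/imgproc/src/shapedescr.cpp:361: error: (-201:Incorrect size of input array) There should be at least 5 points to fit the ellipse in function 'fitEllipseNoDirect'
```

Run:
```python
from h import *
o,F=pickle.load(open("f0.pkl","rb"));f=F["top"];im=f["img"]
hsv=cv2.cvtColor(im,cv2.COLOR_BGR2HSV)
print(hsv[175:225:6,291].tolist())
m=np.zeros(im.shape[:2],np.uint8);m[172:226,265:318]=255
bz=cv2.inRange(hsv,(0,0,100),(180,80,255))&m
bz|=cv2.inRange(hsv,(85,0,80),(150,120,255))&m
c=max(cv2.findContours(bz,0,1)[0],key=cv2.contourArea);e=cv2.fitEllipse(cv2.convexHull(c));print(e,plane(f,e[0],.052))
s=F["scene"];cv2.imwrite("pics/crop0.png",np.hstack([cv2.resize(im[160:245,205:335],None,fx=3.5,fy=3.5,interpolation=2)[:297],cv2.resize(s["img"][165:225,195:290],None,fx=3.5,fy=4.95,interpolation=2)]))
R=Ro.from_rotvec(o["orientation"]).as_matrix();print(R.round(3))
```

```text
[[15, 117, 157], [100, 17, 175], [106, 24, 181], [106, 21, 180], [107, 23, 179], [107, 20, 178], [106, 22, 173], [108, 21, 180], [17, 111, 158]]
((290.330322265625, 198.6619873046875), (43.04267120361328, 43.37649154663086), 80.06581115722656) [ 0.54672063 -0.07684797  0.052     ]
[[ 0.297 -0.001  0.955]
 [-0.955  0.002  0.297]
 [-0.002 -1.    -0.   ]]
```

View pics/crop0.png

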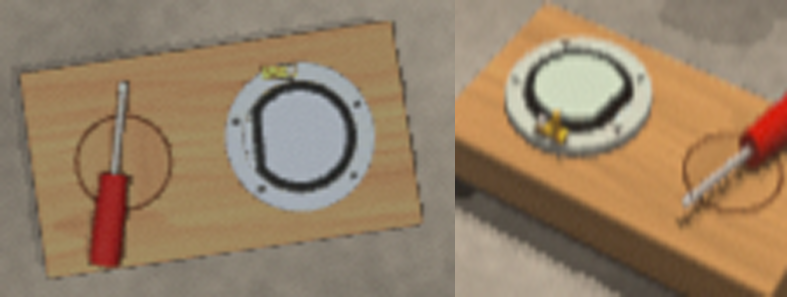

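Flat faces world +y, so the glass must turn about 90° clockwise (seen from above). The keeper's lug is at the +x side of the bezel. Seat centre is about (0.547,−0.077) with yaw about 8°; the plinth comes out at 170 x 311 mm, which agrees. Next I move over it with the tool z aligned to seat x and take a closer look.

```bash
python3 -m handwheel '[[[0,2,0],[-40,0,60],85],[[0,4,0],[-80,0,120],85],[[0,6,0],[-130,0,170],85],[[0,8,0],[-180,0,220],85],[[0,9.4,0],[-230,0,270],85],[[0,9.4,0],[-280,10,320],85],[[0,9.4,0],[-330,20,370],85],[[0,9.4,0],[-380,30,420],85],[[0,9.4,0],[-420,40,460],85],[[0,9.4,0],[-460,50,490],85],[[0,9.4,0],[-480,60,499],85],[[0,9.4,0],[-488,60,499],85],[[0,9.4,0],[-488,60,499],85],[[0,9.4,0],[-488,60,499],85],[[0,9.4,0],[-488,60,499],85]]'
python3 - <<'E'
from h import *
from station import *
o=get_obs();f=grab_frame("wrist");cv2.imwrite("pics/w1.png",f["img"]);pickle.dump((o,f),open("f1.pkl","wb"))
print(o)
E
```

```text
clock: 2.02
tcp_pos: [0.5465, -0.0807, 0.1717]
orientation: [-1.27, 1.109, -1.111]
wrist_force: [0.5, 0.0, 0.1]
finger_gap: 0.0847
{'clock': 2.025, 'q': array([ 0.04950114,  0.45642382,  0.01927357,  2.05086662, -0.01237406,
        0.63389056, -1.36046033]), 'qd': array([-0.00151374, -0.00071263, -0.00849621, -0.00109451, -0.00222016,
        0.0014003 , -0.00315156]), 'effort': array([-3.47226290e-01, -4.21388376e+01,  7.35445004e-01, -1.45320913e+01,
        3.36854664e-04,  4.88453552e-04,  2.33075472e-03]), 'tcp_pos': array([ 0.54651431, -0.08068898,  0.17171064]), 'orientation': array([-1.27003319,  1.10939975, -1.11129152]), 'wrist_force': array([0.48587777, 0.01790882, 0.07991787]), 'wrist_torque': array([-0.04811904,  0.01989318, -0.06141278]), 'finger_gap': 0.08474946388112235}
```

View pics/w1.png

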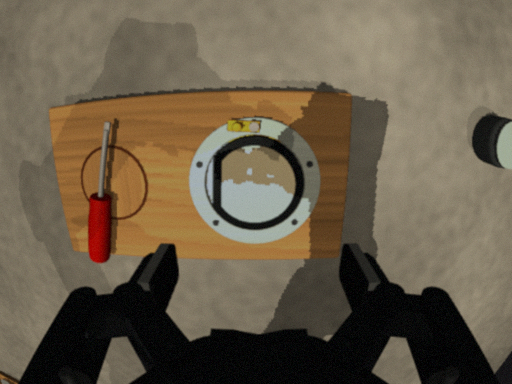

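Wrist view: bezel centred at about (255,181), glass flat is the vertical black band at column 217 (facing seat +y), keeper arm (228–262,126) pointing to +y with pivot near (256,127). I'll measure these.

Run:
```python
from h import *
from scipy.optimize import least_squares
o,f=pickle.load(open("f1.pkl","rb"));im=f["img"];hsv=cv2.cvtColor(im,cv2.COLOR_BGR2HSV)
m=np.zeros(im.shape[:2],np.uint8);m[105:255,180:330]=255
bz=cv2.inRange(hsv,(0,0,110),(180,70,255))&m
c=max(cv2.findContours(bz,0,1)[0],key=cv2.contourArea);H=cv2.convexHull(c)[:,0]
print("n",len(H),cv2.fitEllipse(H))
for z in(.047,.052,.057):
    P=np.array([plane(f,p,z,o) for p in H])[:,:2]
    s=least_squares(lambda a:np.hypot(*(P-a[:2]).T)-a[2],[.547,-.077,.06],loss="soft_l1",f_scale=.001);print(z,s.x.round(4),"rms",np.sqrt(np.mean(s.fun**2)).round(4))
w=cv2.inRange(hsv,(5,100,60),(25,255,255));w[:80]=0;w[270:]=0;w[:,:40]=0;w[:,360:]=0
w[105:250,185:325]=0
c=np.vstack([k for k in cv2.findContours(w,0,1)[0] if cv2.contourArea(k)>300]);
Q=np.array([plane(f,p,.047,o)[:2] for p in c[:,0]]).astype(np.float32);r=cv2.minAreaRect(Q);print("plinth",r,cv2.boxPoints(r))
k=cv2.inRange(hsv,(18,90,60),(40,255,255))&m;k[145:]=0
ys,xs=np.nonzero(k);print("yellow",xs.min(),xs.max(),ys.min(),ys.max(),xs.mean(),ys.mean(),len(xs))
cv2.imwrite("pics/crop1.png",cv2.resize(im[105:255,180:330],None,fx=4,fy=4,interpolation=cv2.INTER_CUBIC))
```

```text
n 43 ((253.4795684814453, 180.10748291015625), (126.22235107421875, 129.27078247070312), 96.09558868408203)
0.047 [ 0.5437 -0.0771  0.0626] rms 0.0009
0.052 [ 0.5453 -0.077   0.0615] rms 0.0009
0.057 [ 0.5468 -0.0768  0.0603] rms 0.0009
plinth ((0.5363247990608215, -0.012829512357711792), (0.17301876842975616, 0.3097993731498718), 7.764631748199463) [[ 0.42968103  0.1289622 ]
 [ 0.47153613 -0.17799674]
 [ 0.64296854 -0.15462123]
 [ 0.60111344  0.15233772]]
yellow 205 329 105 144 249.32167832167832 125.06759906759906 429
```

View pics/crop1.png

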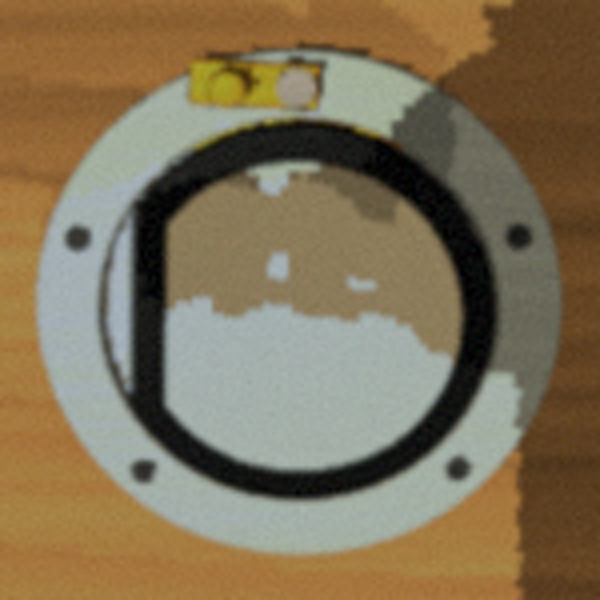

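Crop: pivot screw at (297,87), lug (230,85) to its left, so the arm points along seat +y (keeper about 0.6). The glass flat is near-vertical at x≈133, i.e. its normal is about 90° from seat x. Bezel circle fits R=61 at z≈0.054, so the seat is about 0.049 high at (0.546,−0.077). The plan is to shut the fingers, press the low side near seat (−20,−9) and turn clockwise in strokes.

```bash
python3 -m handwheel '[[[0,-10,0],[5,15,-8],0],[[0,-20,0],[5,30,-16],0],[[0,-25,0],[5,50,-20],0],[[0,-25,0],[5,70,-20],0],[[0,-25,0],[5,85,-20],0],[[0,-25,0],[5,95,-20],0],[[0,-25,0],[5,97,-20],0],[[0,-25,0],[5,97,-20],0],[[0,-25,0],[5,97,-20],0],[[0,-25,0],[5,97,-20],0]]' 20
python3 - <<'E'
from h import *
from station import *
o=get_obs();f=grab_frame("wrist");cv2.imwrite("pics/w2.png",f["img"])
R=Ro.from_rotvec(o["orientation"]).as_matrix();a=np.radians(7.8);S=np.array([[np.cos(a),np.sin(a)],[-np.sin(a),np.cos(a)]])
print(R.round(3),"seat",S@(o["tcp_pos"][:2]-[.546,-.077]),o["finger_gap"],o["q"])
E
```

```text
clock: 3.32
tcp_pos: [0.5281, -0.0856, 0.0747]
orientation: [-1.427, 0.776, -0.777]
wrist_force: [0.1, 0.2, 0.0]
finger_gap: -0.0001
[[ 0.543  0.001  0.84 ]
 [-0.84  -0.     0.543]
 [ 0.001 -1.     0.001]] seat [-0.01892489 -0.00612417] -0.0001181127966498657 [ 0.13565014  0.59642992 -0.08110547  2.13885286  0.11465765  0.40932312
 -1.03331554]
```

View pics/w2.png

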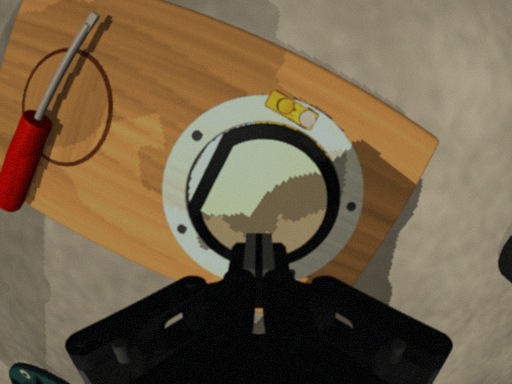

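```bash
python3 -m handwheel '[[[0,0,0],[0,8,0],0],[[0,0,0],[0,14,0],0],[[0,0,0],[0,16,0],0],[[0,0,0],[0,16,0],0]]'; for i in 1 2 3; do python3 -m handwheel '[[[0,0,0],[0,0.5,0],0],[[0,0,0],[0,1,0],0],[[0,0,0],[0,1,0],0]]' | grep -E "pos|force"; done
```

```text
clock: 3.88
tcp_pos: [0.5275, -0.0857, 0.0579]
orientation: [-1.428, 0.777, -0.776]
wrist_force: [-0.1, 0.3, 0.5]
finger_gap: 0.0001
tcp_pos: [0.5278, -0.0857, 0.0574]
wrist_force: [-0.1, -0.1, -0.7]
tcp_pos: [0.5281, -0.0857, 0.0569]
wrist_force: [-0.5, 0.2, 5.4]
tcp_pos: [0.5286, -0.0859, 0.0567]
wrist_force: [-0.4, 0.1, 12.2]
```

```bash
python3 -m handwheel '[[[0,0,0],[0,-0.8,0],0],[[0,0,0],[0,-0.8,0],0]]' | grep -E "pos|force"; python3 -m handwheel '[[[0,5,0],[-1.7,0,0.3],0],[[0,10,0],[-3.4,0,0.6],0],[[0,15,0],[-5,0,1.2],0],[[0,20,0],[-6.6,0,1.9],0],[[0,25,0],[-8.1,0,2.7],0],[[0,30,0],[-9.5,0,3.6],0],[[0,35,0],[-10.8,0,4.7],0],[[0,40,0],[-12.1,0,5.9],0],[[0,45,0],[-13.2,0,7.1],0],[[0,50,0],[-14.2,0,8.5],0],[[0,50,0],[-14.2,0,8.5],0]]'
python3 - <<'E'
from h import *
from station import *
o=get_obs();f=grab_frame("wrist");cv2.imwrite("pics/w3.png",f["img"][60:340,120:400])
E
```

```text
tcp_pos: [0.5286, -0.0859, 0.0569]
wrist_force: [-0.9, 0.0, 7.0]
clock: 6.62
tcp_pos: [0.5279, -0.0699, 0.0569]
orientation: [-1.052, 1.425, -1.428]
wrist_force: [-1.2, -1.1, 8.1]
finger_gap: 0.0
```

View pics/w3.png

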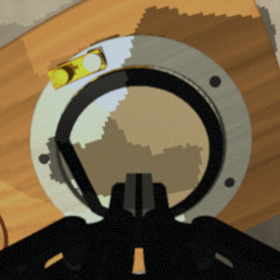

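The flat is now at the lower-left of the image, i.e. the glass has not moved and the finger only slid. A flat fingertip on the tilted glass touches with its inner edge, at too small a radius. I'll press on the bar side instead, with the tool tilted 5° so that its outer edge bears at r≈38.

```bash
python3 -m handwheel '[[[0,0,0],[0,-10,0],0],[[0,-10,0],[-2,-16,6],0],[[0,-20,0],[-8,-16,16],0],[[0,-30,0],[-14,-16,28],0],[[0,-40,0],[-18,-16,38],0],[[0,-47,0],[-18,-16,38],0],[[0,-47,0],[-18,-16,38],0],[[0,-47,0],[-18,-16,38],0]]'
python3 -m handwheel '[[[-5,0,0],[0,0,0],0],[[-5,0,0],[0,3,0],0],[[-5,0,0],[0,6,0],0],[[-5,0,0],[0,6,0],0],[[-5,0,0],[0,6,0],0]]'
cat >> h.py <<'E'
def rep():
    from station import get_obs
    o=get_obs();R=Ro.from_rotvec(o["orientation"]).as_matrix();a=np.radians(7.8);S=np.array([[np.cos(a),np.sin(a)],[-np.sin(a),np.cos(a)]])
    e=o["tcp_pos"]+R@[0,0,.011]
    print("seat tcp",(1e3*S@(o["tcp_pos"][:2]-[.546,-.077])).round(1),"z",1e3*o["tcp_pos"][2],"edge",(1e3*S@(e[:2]-[.546,-.077])).round(1),(1e3*e[2]).round(2),"tool z seat yaw",np.degrees(np.arctan2(R[1,2],R[0,2])).round(1)-7.8,"down",R[:,1].round(3),"F",o["wrist_force"].round(1),"t",o["clock"],"q7",o["q"][6].round(2))
E
python3 -c "from h import *;rep()"
```

```text
clock: 7.68
tcp_pos: [0.5684, -0.0631, 0.0721]
orientation: [-1.412, 0.819, -0.818]
wrist_force: [0.6, -0.0, 0.6]
finger_gap: 0.0001
clock: 8.3
tcp_pos: [0.5682, -0.0636, 0.066]
orientation: [-1.489, 0.862, -0.79]
wrist_force: [0.6, 0.2, 0.5]
finger_gap: 0.0001
seat tcp [23.8 10.3] z 66.02518221379215 edge [34.  14.4] 65.06 tool z seat yaw 22.0 down [-0.076 -0.043 -0.996] F [0.6 0.2 0.5] t 8.3 q7 -1.13
```

```bash
python3 -m handwheel '[[[0,0,0],[0,3,0],0],[[0,0,0],[0,5,0],0],[[0,0,0],[0,5.5,0],0],[[0,0,0],[0,5.5,0],0]]'|grep -E "force"; for i in 1 2; do python3 -m handwheel '[[[0,0,0],[0,0.4,0],0],[[0,0,0],[0,0.8,0],0],[[0,0,0],[0,0.8,0],0]]' | grep -E "pos|force"; done;python3 -c "from h import *;rep()"
```

```text
wrist_force: [-0.5, -0.5, 0.1]
tcp_pos: [0.5683, -0.0634, 0.0598]
wrist_force: [-0.2, 1.2, -0.3]
tcp_pos: [0.5684, -0.0634, 0.0593]
wrist_force: [-0.9, -0.5, 3.9]
seat tcp [24.1 10.5] z 59.34382036101543 edge [34.2 14.6] 58.39 tool z seat yaw 22.099999999999998 down [-0.075 -0.043 -0.996] F [-0.9 -0.5  3.9] t 9.55 q7 -1.13
```

```bash
python3 -m handwheel '[[[0,0,0],[0,0.5,0],0],[[0,0,0],[0,0.5,0],0],[[0,5,0.4],[2.3,0.5,0],0],[[0,10,0.9],[4.6,0.5,-0.3],0],[[0,14.9,1.3],[6.8,0.6,-0.7],0],[[0,19.9,1.7],[9,0.6,-1.4],0],[[0,24.9,2.2],[11.2,0.7,-2.2],0],[[0,29.9,2.6],[13.2,0.8,-3.2],0],[[0,34.9,3],[15.2,0.9,-4.4],0],[[0,39.8,3.5],[17.1,1,-5.7],0],[[0,43.8,3.8],[18.5,1.1,-6.9],0],[[0,43.8,3.8],[18.5,1.1,-6.9],0]]' >/dev/null
python3 - <<'E'
from h import *
from station import *
rep()
f=grab_frame("wrist");cv2.imwrite("pics/w4.png",f["img"][60:340,120:400])
E
```

```text
seat tcp [24.9 -9.4] z 59.23342508114452 edge [ 35.1 -13.5] 58.29 tool z seat yaw -21.9 down [-0.083  0.021 -0.996] F [-0.   0.9  6.8] t 11.05 q7 -1.57
```

View pics/w4.png

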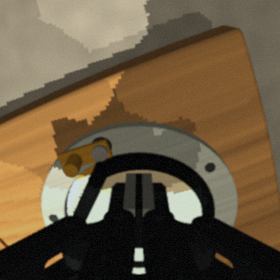

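The glass followed: its flat now shows at the upper-left, about 40–45° from the bar. One more stroke of the same size; lift and go back first.

```bash
python3 -m handwheel '[[[0,0,0],[0,-6,0],0],[[0,-10,-0.9],[-5,-8,0],0],[[0,-20,-1.7],[-10,-8,-2],0],[[0,-30,-2.6],[-14,-8,-4],0],[[0,-39.8,-3.5],[-17,-7.3,-7],0],[[0,-43.8,-3.8],[-18.3,-7.3,-7.8],0],[[0,-43.8,-3.8],[-18.3,-7.3,-7.8],0],[[0,-43.8,-3.8],[-18.3,-2,-7.8],0],[[0,-43.8,-3.8],[-18.3,-0.5,-7.8],0],[[0,-43.8,-3.8],[-18.3,-0.5,-7.8],0],[[0,-43.8,-3.8],[-18.3,-0.3,-7.8],0],[[0,-43.8,-3.8],[-18.3,-0.3,-7.8],0]]' >/dev/null;python3 -c "from h import *;rep()"
```

```text
seat tcp [24.  10.5] z 59.51099470713542 edge [34.2 14.6] 58.55 tool z seat yaw 22.099999999999998 down [-0.076 -0.043 -0.996] F [0.3 0.9 0.9] t 12.6 q7 -1.13
```

```bash
python3 -m handwheel '[[[0,0,0],[0,0.5,0],0],[[0,0,0],[0,0.9,0],0],[[0,5,0.4],[2.3,0.9,0],0],[[0,10,0.9],[4.6,0.9,-0.3],0],[[0,14.9,1.3],[6.8,1,-0.7],0],[[0,19.9,1.7],[9,1,-1.4],0],[[0,24.9,2.2],[11.2,1.1,-2.2],0],[[0,29.9,2.6],[13.2,1.2,-3.2],0],[[0,34.9,3],[15.2,1.3,-4.4],0],[[0,37.8,3.3],[16.3,1.3,-5.2],0],[[0,37.8,3.3],[16.3,1.3,-5.2],0]]' >/dev/null
python3 - <<'E'
from h import *
from station import *
rep()
f=grab_frame("wrist");cv2.imwrite("pics/w5.png",cv2.resize(f["img"][100:300,140:380],None,fx=2,fy=2))
E
```

```text
seat tcp [25.2 -6.8] z 58.56980081185303 edge [35.7 -9.8] 57.61 tool z seat yaw -15.8 down [-0.086  0.012 -0.996] F [-0.2  0.1 -0.8] t 13.975 q7 -1.51
```

View pics/w5.png

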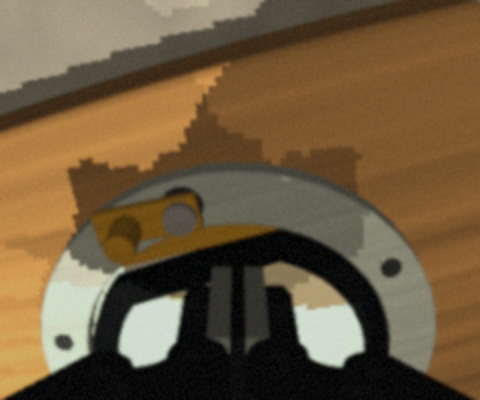

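The force fell to zero and the bar now lies along the flat, so the glass has dropped. I'll retract, straighten the tool and check.

```bash
python3 -m handwheel '[[[0,0,0],[0,-10,-1],0],[[2,0,0],[0,-25,-2],0],[[5,0,0],[0,-40,-3.5],0],[[5,4,0],[-10,-60,-5],0],[[5,4,0],[-20,-80,-7],0],[[5,4,0],[-20,-80,-7],0],[[5,4,0],[-20,-80,-7],0],[[5,4,0],[-20,-80,-7],0]]' >/dev/null
python3 - <<'E'
from h import *
from station import *
rep();o=get_obs()
f=grab_frame("wrist");cv2.imwrite("pics/w6.png",cv2.resize(f["img"][60:290,110:410],None,fx=2,fy=2));pickle.dump((o,f),open("f6.pkl","wb"))
E
```

```text
seat tcp [29.9 12.2] z 138.2456311452652 edge [40.2  8.5] 138.23 tool z seat yaw -19.9 down [-0.002 -0.003 -1.   ] F [-0.7 -0.2  0.5] t 15.025 q7 -1.61
```

View pics/w6.png

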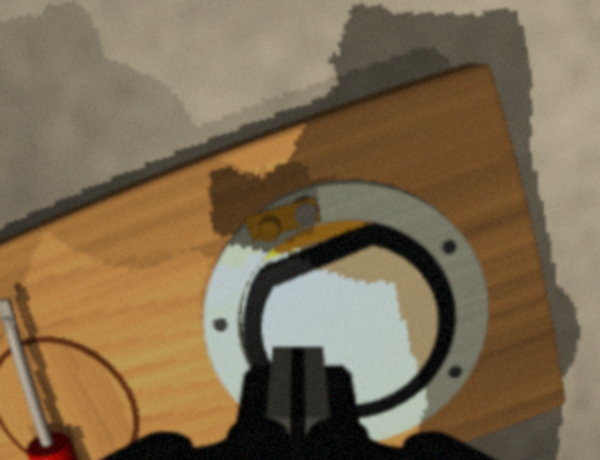

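The glass lies with its flat against the bar: flat from (268,280) to (375,232), bar between it and the keeper. I'll check its angle and the keeper's by ray casting.

Run:
```python
from h import *
o,f=pickle.load(open("f6.pkl","rb"));a=np.radians(7.8);S=np.array([[np.cos(a),np.sin(a)],[-np.sin(a),np.cos(a)]])
def s(x,y,z): return S@(plane(f,(x/2+110,y/2+60),z,o)[:2]-[.546,-.077])*1e3
for n,x,y,z in(("flatL",268,280,.0555),("flatR",375,232,.0555),("barL",272,252,.0525),("barR",358,222,.0525),("lug",268,227,.073),("piv",306,211,.063),("edgeL",0,245,.0475),("edgeR",470,65,.0475),("hole",448,246,.0545),("hole2",220,324,.0545),("hole3",455,372,.0545)): print(n,s(x,y,z).round(1))
im=cv2.resize(f["img"][60:290,110:410],None,fx=2,fy=2)
g=cv2.cvtColor(im,cv2.COLOR_BGR2GRAY)
pts=[]
for x in range(285,366,8):
    y0=int(280-(x-268)*.449); col=g[y0-14:y0+16,x].astype(int); pts.append((x,y0-14+int(np.argmin(np.diff(cv2.GaussianBlur(g,(5,5),0)[y0-14:y0+16,x].astype(int))))))
P=np.array([s(x,y,.0555) for x,y in pts]);print(P.round(1).tolist(),np.degrees(np.polyfit(P[:,1],P[:,0],1)[0]))
```

```text
flatL [31.  23.7]
flatR [ 35.4 -23.3]
barL [40.7 18.4]
barR [ 40.7 -18.2]
lug [55.9 13.5]
piv [54.5 -0.9]
edgeL [ 84.6 133. ]
edgeR [ 85.7 -81.8]
hole [ 19.3 -50. ]
hole2 [19.1 49.9]
hole3 [-38.9 -38.4]
[[37.4, 14.0], [37.9, 10.4], [38.0, 7.0], [38.5, 3.4], [38.9, -0.1], [39.0, -3.5], [39.5, -7.0], [39.6, -10.4], [39.7, -13.8], [39.8, -17.1], [39.9, -20.5]] -4.186909918007888
```

The flat measures about 4° (0.07 rad) off the bar, too close to the limit. I'll go back, touch the bar side to check the height, and turn a few degrees more.

```bash
python3 -m handwheel '[[[0,-10,0],[5,20,-2],0],[[0,-20,0],[10,40,-4],0],[[0,-22,0],[10,60,-4],0],[[0,-22,0],[10,72,-4],0],[[0,-22,0],[10,72,-4],0],[[0,-22,0],[10,72,-4],0]]' >/dev/null; python3 -m handwheel '[[[-5,0,0],[0,0,0],0],[[-5,0,0],[0,4,0],0],[[-5,0,0],[0,7,0],0],[[-5,0,0],[0,7,0],0]]' >/dev/null;python3 -c "from h import *;rep()"; for i in 1 2; do python3 -m handwheel '[[[0,0,0],[0,0.4,0],0],[[0,0,0],[0,0.8,0],0],[[0,0,0],[0,0.8,0],0]]' >/dev/null ;python3 -c "from h import *;rep()";done
```

```text
seat tcp [22.3  4.4] z 59.760597495960226 edge [33.3  4.8] 58.78 tool z seat yaw 2.1000000000000005 down [-0.087 -0.018 -0.996] F [-0.2 -0.2 -0.5] t 16.325 q7 -1.32
seat tcp [23.3  4.4] z 59.21180103511615 edge [34.3  4.8] 58.24 tool z seat yaw 2.1000000000000005 down [-0.086 -0.018 -0.996] F [-0.7 -1.   0.2] t 16.7 q7 -1.32
seat tcp [23.3  4.4] z 58.35145040848082 edge [34.2  4.9] 57.38 tool z seat yaw 2.1000000000000005 down [-0.086 -0.018 -0.996] F [ 0.2 -0.8  0.7] t 17.075 q7 -1.32
```

```bash
for i in 1 2 3; do python3 -m handwheel '[[[0,0,0],[0,0.3,0],0],[[0,0,0],[0,0.6,0],0],[[0,0,0],[0,0.6,0],0]]' >/dev/null ;python3 -c "from h import *;rep()";done
```

```text
seat tcp [23.2  4.4] z 57.74771796756555 edge [34.2  4.8] 56.78 tool z seat yaw 2.1000000000000005 down [-0.086 -0.018 -0.996] F [ 0.7 -0.   0.8] t 17.45 q7 -1.32
seat tcp [23.2  4.4] z 57.156879278010884 edge [34.1  4.9] 56.19 tool z seat yaw 2.1000000000000005 down [-0.086 -0.018 -0.996] F [ 0.6 -0.7  0.2] t 17.825 q7 -1.32
seat tcp [23.2  4.4] z 56.72853161021906 edge [34.2  4.8] 55.76 tool z seat yaw 2.1000000000000005 down [-0.086 -0.018 -0.996] F [ 0.  -0.   1.7] t 18.2 q7 -1.32
```

Contact at 55.8 mm against 58.5 before: the glass is down. Now press lightly and turn 8° further against the bar.

```bash
python3 -m handwheel '[[[0,0,0],[0,0.4,0],0],[[0,0,0],[0,0.7,0],0],[[0,2,0.2],[0.8,0.7,0],0],[[0,4,0.35],[1.7,0.7,0.1],0],[[0,6,0.5],[2.5,0.7,0.2],0],[[0,8,0.7],[3.3,0.7,0.2],0],[[0,8,0.7],[3.3,0.7,0.2],0]]' >/dev/null;python3 -c "from h import *;rep()"
python3 -m handwheel '[[[0,8,0.7],[3.3,-10,-1],0],[[2,8,0],[3,-25,-2],0],[[5,8,0],[-7,-40,-3.5],0],[[5,16,0],[-12,-60,-5],0],[[5,24,0],[-20,-80,-7],0],[[5,24,0],[-20,-80,-7],0],[[5,24,0],[-20,-80,-7],0],[[5,24,0],[-20,-80,-7],0]]' >/dev/null
python3 - <<'E'
from h import *
from station import *
rep();o=get_obs()
f=grab_frame("wrist");cv2.imwrite("pics/w7.png",cv2.resize(f["img"][60:290,110:410],None,fx=2,fy=2));pickle.dump((o,f),open("f7.pkl","wb"))
E
```

```text
seat tcp [24.   1.1] z 56.37515062152396 edge [34.9 -0.1] 55.42 tool z seat yaw -5.9 down [-0.087 -0.006 -0.996] F [-0.7  0.4  4.2] t 19.075 q7 -1.4
seat tcp [24.7 20.9] z 135.33847499894412 edge [34.3 15.4] 135.39 tool z seat yaw -29.8 down [-0.004 -0.021 -1.   ] F [0.1 0.1 1.3] t 20.075 q7 -1.75
```

View pics/w7.png

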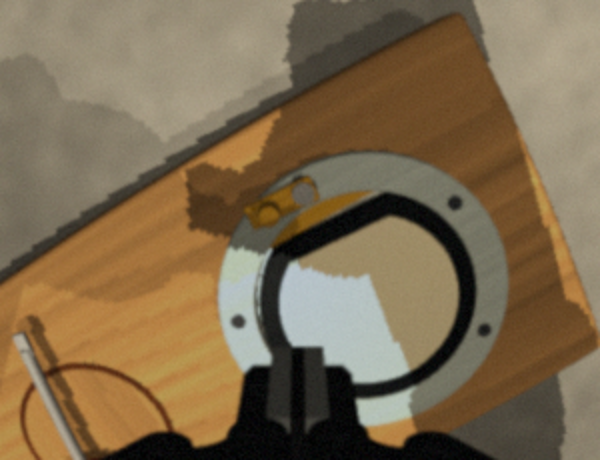

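Run:
```python
from h import *
a=np.radians(7.8);S=np.array([[np.cos(a),np.sin(a)],[-np.sin(a),np.cos(a)]])
def run(fn,x0,y0,sl,xs,pl):
    o,f=pickle.load(open(fn,"rb"))
    def s(x,y,z): return S@(plane(f,(x/2+110,y/2+60),z,o)[:2]-[.546,-.077])*1e3
    g=cv2.GaussianBlur(cv2.cvtColor(cv2.resize(f["img"][60:290,110:410],None,fx=2,fy=2),cv2.COLOR_BGR2GRAY),(5,5),0).astype(int)
    for sg,off in((-1,0),(1,22)):
        P=[]
        for x in xs:
            y=int(y0+(x-x0)*sl)+off; d=sg*np.diff(g[y-13:y+14,x]); P.append(s(x,y-13+d.argmax(),.0555))
        P=np.array(P); k=np.polyfit(P[:,1],P[:,0],1); print(fn,"outer" if sg<0 else "inner",np.degrees(k[0]).round(1),k[1].round(1),np.std(P[:,0]-np.polyval(k,P[:,1])).round(2))
    A,B=[s(*p,.0475) for p in pl];print("plinth edge deg",np.degrees(np.arctan2(A[0]-B[0],A[1]-B[1])))
run("f6.pkl",268,280,-.449,range(290,362,6),((0,245),(470,65)))
run("f7.pkl",275,250,-.5,range(298,370,6),((0,280),(455,15)))
```

```text
f6.pkl outer -5.1 38.3 0.15
f6.pkl inner -4.1 29.5 0.14
plinth edge deg -0.29657543596584157
f7.pkl outer 4.2 38.9 0.19
f7.pkl inner 3.7 29.7 0.11
plinth edge deg 0.6300728369201332
```

The flat is now about 3.5° off the other way (it turned 8° freely). I'll bring it back 4°.

```bash
python3 -m handwheel '[[[0,-10,0],[6,20,3],0],[[0,-20,0],[12,40,6],0],[[0,-28,0],[19,58,9],0],[[0,-28,0],[19,69,9],0],[[0,-28,0],[19,69,9],0],[[0,-28,0],[19,69,9],0]]' >/dev/null; python3 -m handwheel '[[[-5,0,0],[0,0,0],0],[[-5,0,0],[0,5,0],0],[[-5,0,0],[0,8,0],0],[[-5,0,0],[0,9,0],0],[[-5,0,0],[0,9,0],0]]' >/dev/null;python3 -c "from h import *;rep()"; python3 -m handwheel '[[[0,0,0],[0,0.3,0],0],[[0,0,0],[0,0.6,0],0],[[0,0,0],[0,0.6,0],0]]' >/dev/null ;python3 -c "from h import *;rep()"
```

```text
seat tcp [22.8 -1.4] z 58.54602987139446 edge [33.8 -1.7] 57.53 tool z seat yaw -2.0 down [-0.09  -0.03  -0.996] F [ 0.2  0.3 -0.1] t 21.5 q7 -1.37
seat tcp [23.4 -1.4] z 58.02593200958802 edge [34.4 -1.7] 57.02 tool z seat yaw -2.0 down [-0.089 -0.03  -0.996] F [-0.6 -0.9 -0.6] t 21.875 q7 -1.37
```

```bash
python3 -m handwheel '[[[0,0,0],[0,0.5,0],0],[[0,0,0],[0,1,0],0],[[0,0,0],[0,1.2,0],0],[[0,0,0],[0,1.2,0],0]]' >/dev/null ;python3 -c "from h import *;rep()"; python3 -m handwheel '[[[0,0,0],[0,0.5,0],0],[[0,0,0],[0,0.8,0],0],[[0,0,0],[0,0.8,0],0]]' >/dev/null ;python3 -c "from h import *;rep()"
```

```text
seat tcp [23.4 -1.3] z 56.85022628065791 edge [34.3 -1.7] 55.84 tool z seat yaw -2.0 down [-0.089 -0.03  -0.996] F [0.7 0.3 0.2] t 22.375 q7 -1.37
seat tcp [23.5 -1.5] z 56.459803832075266 edge [34.4 -1.8] 55.46 tool z seat yaw -2.0 down [-0.089 -0.03  -0.996] F [-0.7 -0.6  4.8] t 22.75 q7 -1.37
```

```bash
python3 -m handwheel '[[[0,-1,-0.1],[-0.4,0,0],0],[[0,-2,-0.2],[-0.8,0,0],0],[[0,-3,-0.3],[-1.2,0,0],0],[[0,-4,-0.35],[-1.6,0,0],0],[[0,-4,-0.35],[-1.6,0,0],0]]' >/dev/null ;python3 -c "from h import *;rep()"; python3 -m handwheel '[[[0,0,0],[0,-8,-0.7],0],[[0,0,0],[0,-25,-2],0],[[5,0,0],[0,-40,-3.5],0],[[5,8,0],[-6,-60,-4],0],[[5,16,0],[-12,-80,-4],0],[[5,22,0],[-12,-80,-4],0],[[5,22,0],[-12,-80,-4],0],[[5,22,0],[-12,-80,-4],0]]' >/dev/null
cat > flat.py <<'E'
from h import *
from station import *
rep();o=get_obs();f=grab_frame("wrist");pickle.dump((o,f),open("f8.pkl","wb"))
a=np.radians(7.8);S=np.array([[np.cos(a),np.sin(a)],[-np.sin(a),np.cos(a)]]);fl=192/np.tan(np.radians(f["fov_y"]/2))
T=f["T_tool_cam"];R=Ro.from_rotvec(o["orientation"]).as_matrix();C=o["tcp_pos"]+R@T[:3,3]
g=cv2.GaussianBlur(cv2.cvtColor(f["img"],cv2.COLOR_BGR2GRAY),(3,3),0).astype(float)
def val(x,y,z=.0555):  # grey at a seat-frame point (mm)
    w=np.r_[S.T@[x/1e3,y/1e3]+[.546,-.077],z]; c=T[:3,:3].T@R.T@(w-C); th=np.arctan2(np.hypot(*c[:2]),c[2]);u=c[:2]/np.hypot(*c[:2])*th*fl+[f["cx"],f["cy"]]
    return cv2.remap(g.astype(np.float32),np.float32([[u[0]]]),np.float32([[u[1]]]),1)[0,0]
xs=np.arange(22,46,.25)
for lo,hi,sg,n in((24,35,-1,"inner"),(33,44,1,"outer")):
    P=[]
    for y in range(-14,15,2):
        X=np.arange(lo,hi,.25);d=sg*np.diff([val(x,y) for x in X]);P.append((y,X[d.argmax()]))
    P=np.array(P);k=np.polyfit(P[:,0],P[:,1],1);print(n,np.degrees(k[0]).round(1),k[1].round(1),(P[:,1]).tolist())
E
python3 flat.py
```

```text
seat tcp [24.  -0.3] z 56.4616200441546 edge [35.   0.1] 55.45 tool z seat yaw 2.1000000000000005 down [-0.087 -0.037 -0.996] F [-0.4 -0.2  5. ] t 23.375 q7 -1.33
seat tcp [26.1 14. ] z 135.95009053671504 edge [36.4 10.3] 136.02 tool z seat yaw -19.7 down [-0.002 -0.038 -0.999] F [-0.1 -0.2  1.1] t 24.375 q7 -1.63
inner 1.7 29.6 [29.25, 29.25, 29.5, 29.5, 29.5, 29.25, 29.5, 29.75, 29.75, 29.75, 29.75, 29.75, 30.0, 30.0, 30.25]
outer 1.7 39.0 [38.75, 38.0, 38.75, 38.5, 38.75, 39.25, 39.5, 39.0, 39.25, 39.75, 39.0, 39.25, 39.25, 39.0, 39.25]
```

The flat is now about 1.7° (0.03 rad) off, which is good. Next the keeper: go behind the lug (its +x side), straighten the tool and descend.

```bash
python3 -m handwheel '[[[-0.4,0,2.1],[-4,10,20],0],[[-0.4,0,2.1],[-10,20,46],0],[[-0.4,0,2.1],[-10,36,46],0],[[-0.4,0,2.1],[-10,46,46],0],[[-0.4,0,2.1],[-10,46,46],0],[[-0.4,0,2.1],[-10,46,46],0],[[-0.4,0,2.1],[-10,46,46],0]]' >/dev/null;python3 -c "from h import *;rep()"
python3 - <<'E'
from h import *
from station import *
o,f=pickle.load(open("f8.pkl","rb"))
a=np.radians(7.8);S=np.array([[np.cos(a),np.sin(a)],[-np.sin(a),np.cos(a)]])
hsv=cv2.cvtColor(f["img"],cv2.COLOR_BGR2HSV)
b=cv2.inRange(hsv,(18,120,50),(35,255,255))
# brass pixels seen in the keeper's zone at arm-top height
ys,xs=np.nonzero(b);P=np.array([S@(plane(f,(x,y),.061,o)[:2]-[.546,-.077])*1e3 for x,y in zip(xs,ys)])
k=(P[:,0]>43)&(P[:,0]<85)&(abs(P[:,1])<45);P=P[k];print(len(P),P.min(0),P.max(0),P.mean(0),np.percentile(P[:,1],98))
E
```

```text
seat tcp [72.7  6.1] z 90.26759907925278 edge [83.1  2.4] 90.27 tool z seat yaw -19.8 down [-0.    -0.001 -1.   ] F [ 0.6 -0.7  0.2] t 25.3 q7 -1.58
634 [ 43.01888543 -40.85865602] [84.05639389 34.52748649] [54.26107593  7.47964636] 22.03749652027348
```

```bash
python3 -m handwheel '[[[0,0,0],[0,12,0],0],[[0,0,0],[0,22,0],0],[[0,0,0],[0,25,0],0],[[0,0,0],[0,25,0],0],[[0,0,0],[0,25,0],0]]' >/dev/null;python3 -c "from h import *;rep()"
python3 -m handwheel '[[[0,-8,0],[-2.1,0,-1.9],0],[[0,-16,0],[-3.9,0,-4],0],[[0,-24,0],[-5.5,0,-6.3],0],[[0,-32,0],[-6.6,0,-8.9],0],[[0,-40,0],[-7.4,0,-11.6],0],[[0,-40,0],[-7.4,0,-11.6],0]]' >/dev/null;python3 -c "from h import *;rep()"
```

```text
seat tcp [72.8  6. ] z 64.7794947275564 edge [83.1  2.3] 64.78 tool z seat yaw -19.8 down [-0.001 -0.001 -1.   ] F [ 0.3 -0.4 -0.4] t 25.925 q7 -1.57
seat tcp [65.8 16.9] z 65.32378638364223 edge [76.1 20.7] 65.35 tool z seat yaw 20.099999999999998 down [ 0.003  0.    -1.   ] F [2.6 1.8 0.3] t 26.675 q7 -1.11
```

```bash
python3 -m handwheel '[[[0,-8,0],[-2.1,0,-1.9],0],[[0,-16,0],[-3.9,0,-4],0],[[0,-24,0],[-5.5,0,-6.3],0],[[0,-32,0],[-6.6,0,-8.9],0],[[0,-40,0],[-7.4,0,-11.6],0],[[0,-48,0],[-7.9,0,-14.4],0],[[0,-56,0],[-7.9,0,-17.2],0],[[0,-64,0],[-7.5,0,-20],0],[[0,-70,0],[-7,0,-22],0],[[0,-70,0],[-7,0,-22],0]]' >/dev/null;python3 -c "from h import *;rep()"
```

```text
seat tcp [41.6 16.4] z 64.9940495964979 edge [41.5 27.4] 65.0 tool z seat yaw 90.0 down [-0.  0. -1.] F [0.5 2.6 0.9] t 27.925 q7 -0.26
```

```bash
for i in 1 2 3; do python3 -m handwheel '[[[0,0,0],[0,0,-0.5],0],[[0,0,0],[0,0,-1],0],[[0,0,0],[0,0,-1],0]]' >/dev/null;python3 -c "from h import *;rep()";done
```

```text
seat tcp [40.9 15.1] z 64.72944628665041 edge [40.9 26.1] 64.72 tool z seat yaw 90.2 down [-0.001 -0.001 -1.   ] F [-0.4  2.1  1.6] t 28.3 q7 -0.26
seat tcp [40.9 14.7] z 64.69729813728925 edge [40.9 25.7] 64.7 tool z seat yaw 90.2 down [-0.001  0.    -1.   ] F [-0.6  3.4  2.6] t 28.675 q7 -0.26
seat tcp [40.9 14.6] z 64.69708366380203 edge [40.9 25.6] 64.71 tool z seat yaw 90.3 down [-0.001  0.001 -1.   ] F [-2.1  4.9  3.4] t 29.05 q7 -0.25
```

Force rises while the finger stays at y=14.6 mm (lug at about y=0): the stop is reached. I'll back off, rise and check.

```bash
python3 -m handwheel '[[[0,0,0],[0,0,3],0],[[0,0,0],[0,-2,8],0],[[0,0,0],[0,-20,10],0],[[0,10,0],[10,-45,10],0],[[0,20,0],[20,-70,0],0],[[0,30,0],[25,-80,-10],0],[[0,30,0],[25,-90,-20],0],[[0,30,0],[25,-90,-20],0],[[0,30,0],[25,-90,-20],0],[[0,30,0],[25,-90,-20],0]]' >/dev/null
python3 flat.py
python3 - <<'E'
from h import *
o,f=pickle.load(open("f8.pkl","rb"));cv2.imwrite("pics/w9.png",cv2.resize(f["img"][60:300,110:430],None,fx=2.4,fy=2.4,interpolation=2))
E
```

```text
seat tcp [65.6 -6.3] z 154.04098714536573 edge [71.1  3.2] 154.03 tool z seat yaw 60.3 down [-0.002  0.    -1.   ] F [-0.1  0.3 -0.1] t 30.3 q7 -0.55
inner 1.7 29.8 [29.0, 29.25, 29.0, 29.5, 29.25, 29.75, 29.25, 34.0, 28.5, 29.75, 29.75, 29.75, 29.75, 30.0, 30.0]
outer 2.4 39.4 [38.5, 38.5, 38.75, 38.75, 34.5, 42.75, 42.5, 40.5, 40.0, 39.5, 39.5, 39.5, 39.0, 39.5, 39.5]
```

View pics/w9.png

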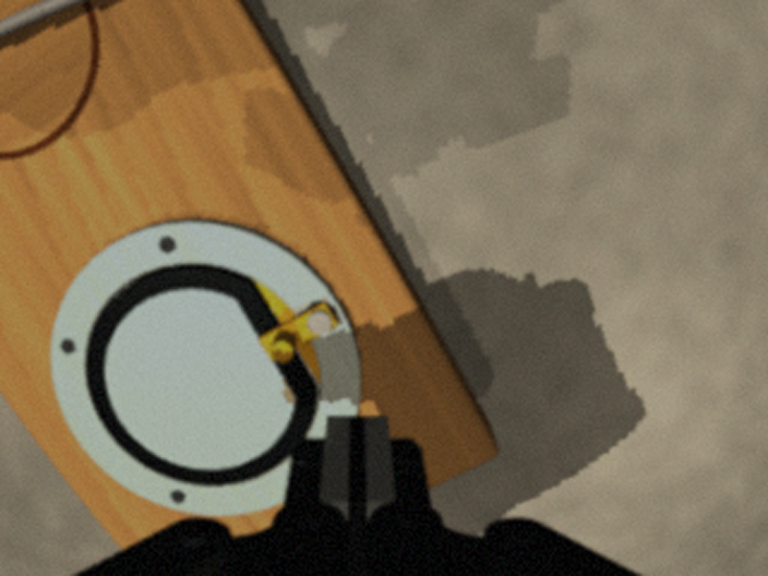

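The keeper arm lies over the glass edge, with pivot at (320,322) and lug at (283,349). One numeric check of its angle, then hand in.

Run:
```python
from h import *
o,f=pickle.load(open("f8.pkl","rb"));a=np.radians(7.8);S=np.array([[np.cos(a),np.sin(a)],[-np.sin(a),np.cos(a)]])
s=lambda x,y,z:S@(plane(f,(x/2.4+110,y/2.4+60),z,o)[:2]-[.546,-.077])*1e3
L=s(283,349,.0725);L2=s(260,344,.061);L3=s(268,358,.061);print("lug",L,"pivot",s(320,322,.062),"nose corners",L2,L3,"value from lug",np.arctan2(L[1],L[0]-53.5)%(2*np.pi)-.96, "from nose",np.arctan2(*((L2+L3)/2-[53.5,0])[::-1])%(2*np.pi)-.96)
```

```text
lug [40.17005478 -0.21590775] pivot [53.72647223 -0.97859939] nose corners [30.63018486  2.22888474] [30.26858068 -3.74035897] value from lug 2.1977884347333707 from nose 2.2143668953773714
```

Keeper at about 2.2 (the stop); nothing is being touched.

```bash
python3 -c "
from station import *
print(sign_off())"
```

```text
the job is handed in; nothing more can be done
None
```

The glass is turned and seated, the keeper is swung to its stop, and the job was handed in with the robot clear at about 30 s.

- **Turning the glass:** My first press, on the low side, only slid over the glass. I then pressed the bar side with a tilted fingertip (about 4–7 N) in two 44° and 38° strokes, and the glass dropped. The first strokes left the flat about 4° off the bar, and my correction then put it 3.5° off the other way. A last 4° turn back fixed that.
- **Highest force:** The wrist sensor briefly read 12.2 N during the first touch, against the 15 N limit. It was read only between moves, so a higher peak in between would not show.
- **Glass:** The flat is about 1.7° (0.03 rad) from the bar. A second, noisier edge fit, partly hidden by the keeper, gave 2.4°. Touching the bar side met the glass at 55.8 mm instead of 58.5 mm, so it has dropped; I did not measure its tilt separately.
- **Keeper:** It measures about 2.2 rad from both lug and nose, which is the stop. The force also rose there without further movement.
- **Other objects:** The moves stayed clear of the bottle, tin and screwdriver, but I did not measure their positions again at the end.

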